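# Swap the boxes on two display risers and dress the display

## Task

Put the counter display right: the two boxes stand on the wrong risers, so put the plain dark brown box on the pale wooden riser and the kraft box with the orange bow on the black riser, each in the middle and squared up with its riser. Lay the red bar flat on top of the brown box, centred and square with it (lengthwise or crosswise), and stand the price card upright on the worktop midway between the two risers, in line with them and with its face parallel to their front edges. Leave the cream bar, the green bar and the stamp where they are.

Things in the scene. Friction and masses are not known exactly. Their poses are not given: they have to be found in the camera images.
- pale_riser: fixed square display riser with a pale wood top, 100 x 100 mm and 25 mm high. Origin at its underside's centre; x away from the robot (turned at most 0.15 rad), z up. The risers stand side by side, equally turned, 220 mm centre to centre; either may be the left one. At the start the kraft box stands on it.
- black_riser: fixed square display riser with a black top, 100 x 100 mm and 25 mm high. Origin at its underside's centre; x away from the robot (turned at most 0.15 rad), z up. The risers stand side by side, equally turned, 220 mm centre to centre; either may be the left one. At the start the brown box stands on it. A clear glass guard before the risers (y > -0.26 m) has its top edge at x 0.41, z 0.30 m.
- brown_box: plain flat gift box, dark brown with a small pale label and no ribbon, 66 x 66 x 34 mm, flat top. Origin at the centre of its underside; x and y along its sides, z up. Loose, about 0.09 kg.
- kraft_box: kraft-coloured (light brown) gift box with orange ribbon and bow. The firm box is 51 mm (along x) x 67 mm (along y) x 45 mm high; the bow reaches up to 65 mm and gives no hold. Origin at the centre of its underside, z up. Loose, about 0.09 kg.
- red_bar: chocolate bar in a red-orange wrapper, lying flat, 36 x 95 x 9 mm. Origin at the centre of its underside; y along its length, x across its width, z up. Loose, about 0.06 kg.
- price_card: price card: white card upright in a small oak block. Block 18 mm (x) x 56 mm (y) x 14 mm high; the card is 2 mm thick, 68 mm wide along y, and reaches from the block to 50 mm high. Grip the block across its 18 mm. Origin at the centre of the block's underside; x is square to the card's face. Loose, 0.03 kg. Its starting spot is free for other use once it is gone.
- cream_bar: chocolate bar in a cream-yellow wrapper, lying flat, 36 x 95 x 9 mm. Origin at the centre of its underside; y along its length, x across its width, z up. Loose bystander, not to be moved. It, the red bar and the card take three spots: two at the right, one at the left on the bare far strip (x 0.53 to 0.63 m, level with the worktop) of a chocolate tray with 15 mm high chocolates nearer the robot.
- green_bar: chocolate bar in a dark green wrapper, lying flat, 36 x 95 x 9 mm. Origin at the centre of its underside; y along its length, x across its width, z up. Loose bystander behind the risers, to be left alone.
- stamp: rubber stamp with a dark red turned handle on a wooden block 26 (x) x 40 (y) mm, 59 mm high. Origin at the centre of its underside. Loose bystander on the left, to be left alone.
There are look-alikes about, which are no part of the job. What is shaped like the brown_box but pink is not meant.

How it is judged:
At the end, for the whole second after the job is handed in: Brown box on pale riser, kraft box on black riser, red bar flat on the brown box: each within 15 mm of the middle and square within 0.2 rad. Price card upright on the worktop, within 15 mm of midway between the risers, parallel to their fronts within 0.2 rad. All released, at rest (horizontal distance between brown_box and pale_riser below 0.015 m and z of brown_box in the frame of pale_riser between 0.021 and 0.029 m and angle between each of brown_box, kraft_box, red_bar, price_card's own z axis and vertical below 0.08 rad and (angle between the x axis of brown_box and the x axis of pale_riser, either way round below 0.2 rad or angle between the x axis of brown_box and the x axis of pale_riser, either way round above 1.371 rad) and horizontal distance between kraft_box and black_riser below 0.015 m and z of kraft_box in the frame of black_riser between 0.021 and 0.029 m and (angle between the x axis of kraft_box and the x axis of black_riser, either way round below 0.2 rad or angle between the x axis of kraft_box and the x axis of black_riser, either way round above 1.371 rad) and horizontal distance between red_bar and brown_box below 0.015 m and z of red_bar in the frame of brown_box between 0.03 and 0.038 m and (angle between the x axis of red_bar and the x axis of brown_box, either way round below 0.2 rad or angle between the x axis of red_bar and the x axis of brown_box, either way round above 1.371 rad) and x of price_card in the frame of pale_riser between -0.015 and 0.015 m and horizontal distance between price_card and pale_riser below 0.125 m and horizontal distance between price_card and black_riser below 0.125 m and height (world z) of price_card below 0.005 m and angle between the x axis of price_card and the x axis of pale_riser, either way round below 0.2 rad and linear speed of each of brown_box, kraft_box, red_bar, price_card below 0.02 m/s and angular speed of each of brown_box, kraft_box, red_bar, price_card below 0.2 rad/s); the robot touches nothing.
It fails at once if the cream bar was moved by more than 20 mm (distance of cream_bar from where it was at the start of the episode above 0.02 m).
It fails at once if the green bar was moved by more than 20 mm (distance of green_bar from where it was at the start of the episode above 0.02 m).
It fails at once if the stamp was moved by more than 20 mm (distance of stamp from where it was at the start of the episode above 0.02 m).
It also fails if it takes over 131 s, if anything falls off the work surface, if the arm or the gripper's body presses on something with over 40 N, if the wrist force passes 120 N, or if a joint passes its speed limit or range.

## Robot

A 6-joint arm with a two-finger parallel gripper is mounted at the origin on a cart in front of the work surface, level with it; the furniture and walls round the work are solid. World frame = base frame: x ahead of the robot, y to its left, z up, the work surface at z = 0. Lengths are in m, angles in rad, forces in N, time in s.
With the tool pointing down it reaches from about 0.35 to 0.975 m from the base axis. Payload 4.9 kg.
Tool frame: the origin (TCP) lies on the front face of the gripper's body, between the roots of the fingers; the fingertips stand ctrl.tip_extent ahead of it and the grasp point (between the pads) lies 54 mm ahead of it (ctrl.tip_extent is the distance from the TCP to the fingertips, in m); z points along the fingers, y is the line along which they close (so a half turn about z gives the same grasp; the last joint's range is limited). The gripper opens to 85 mm and grips with 20 to 120 N. Pads are 22 mm wide; open, the fingers measure 114 mm over their backs; the gripper's body (76 mm by 85 mm) begins 54 mm behind the grasp point. The pads swing forward as they close: fully open they stand 13 mm farther back than shut.
Start: joints at [-1.252, 0.053, 1.613, -0, 1.476, -0.119], TCP at [0.265, -0.566, 0.304] pointing down, gripper open.
Joint ranges: [-3.01, 3.01], [-1.01, 2.22], [0.06, 2.58], [-1.02, 4.17], [0.09, 2.62], [-3.14, 3.14]. Speed limits (rad/s): [2.57, 2.57, 3.14, 3.14, 3.14, 3.14].

## Interface

Orientations are given as a rotation vector (axis times angle).
In Python, from station import ctrl gives the robot as it stands.
- The arm moves only by the tool apply_moves, never from a script. Its argument "rows" is one flat list of numbers, 6 for each row, row after row: the shift along the tool's x, y, z normalised to -1 to 1, where 1 is 0.6 m, then the turn, a rotation vector about the tool's x, y, z normalised to -1 to 1, where 1 is 90 degrees. A call has 1 to 20 rows; each row is the pose to reach, as a shift and turn from the pose commanded when the call began, along the tool's axes at that moment; what a row does not reach only later rows make up. A row lasts 1/10 s, in which the tool goes at most 50 mm and 8.59 degrees, less where a joint would pass 70% of its speed; a pose out of reach is approached as far as the arm can. A call with a number of a shift or a turn outside -1 to 1 is refused whole. A call with a gripper value outside its range is refused whole. "grip" is the opening, from 0 (shut) to 1 (fully open), set as the call begins (left out, the last holds). The fingers move at their own pace and stop on an object; "grip_force" is the grip in N (left out, the last holds). Time passes only in rows, so rows that repeat a pose let the fingers close. It gives the time, the measured TCP pose, the force, the opening and the grip force at its end, in the units of the state.
- ctrl.get_obs(): the state, without advancing time (a new reading comes with each control period).
- ctrl.get_image(name): name is "side" or "top"; returns (picture, depth): 480x640x3 uint8, blue, green, red; 480x640 float32, m along the optical axis (not along the pixel's ray), 0 where there is no reading.
- ctrl.camera_model(name): a dict with "mtx" (3x3 intrinsics, pixels), "R" (3x3) and "t" (3): a world point X has camera coordinates R X + t. Camera axes: x right, y down, z forward; pixel columns grow to the right and rows downward; lengths in m; the calibration is good to about 2 mm. A picture is of the moment at which its call begins. camera_model takes no time and is no camera call.
- ctrl.finish_job(): hands the job in; it is judged then, once.
The state is a dict: "t": time; "q": joint angles; "dq": joint speeds; "effort": joint torques, N m; "tool_pos": TCP position; "tool_rot": TCP orientation; "contact_force": force on the tool from outside, world axes, zero at the start; "wrist_torque": the same for the moment, N m; "opening": finger opening in m; "grip_force": force on a finger pad.
Only numpy, scipy, OpenCV 4.12 (cv2) and the standard library are available. Lean on these libraries where they do the work, as an engineer would, in place of code of your own. Each camera call takes 0.05 s, during which the arm holds its last target. There are 200 camera calls.

## Working session

There is one attempt and no reset: what is moved stays moved. The work goes in short steps, Python scripts to look and compute and a tool call to move; the robot and the scene stay as the last step left them, time stands still between calls to the robot, and variables do not carry over. Pictures are saved under pics/ and viewed, at most 14 in all, crops included, and the job is handed in when it is done.

Besides the shell and the picture viewer there is one more tool, called after "Emit:" as name(argument=value, ...) on one line, values as JSON. apply_moves: Moves the arm, as the interface text tells. Its arguments: {"type":"object","properties":{"rows":{"type":"array","items":{"type":"number"}},"grip":{"type":"number"},"grip_force":{"type":"number"}},"required":["rows"]}

```bash
mkdir -p pics; ls; python3 - <<'E'
from station import ctrl
import cv2,numpy as np
for n in("top","side"):
    im,d=ctrl.get_image(n); cv2.imwrite(f"pics/{n}0.png",im); np.savez(f"{n}0.npz",im=im,d=d)
    m=ctrl.camera_model(n); print(n,m["mtx"].tolist(),m["R"].round(3).tolist(),m["t"])
print(ctrl.tip_extent,ctrl.get_obs())
E
```

```text
pics
top [[505.9364472537887, 0.0, 320.69695245241235], [0.0, 505.9364472537887, 235.7714647302825], [0.0, 0.0, 1.0]] [[-0.023, -1.0, 0.01], [-0.99, 0.022, -0.142], [0.142, -0.013, -0.99]] [0.17425177 0.62004524 1.24959453]
side [[510.6518373379725, 0.0, 319.73099886967435], [0.0, 510.6518373379725, 231.2378983403847], [0.0, 0.0, 1.0]] [[-0.959, -0.284, 0.022], [-0.16, 0.474, -0.866], [0.235, -0.834, -0.5]] [0.61626088 0.07127473 1.20692725]
0.0726 {'t': 0.1, 'q': array([-1.25201093e+00,  5.32710210e-02,  1.61417542e+00, -7.55262717e-06,
        1.47600014e+00, -1.19014858e-01]), 'dq': array([-0.0011495 , -0.00156841, -0.00317765,  0.00048964,  0.00067879,
        0.00040488]), 'effort': array([ 3.00138026e-04, -3.94900811e+01, -3.71365178e+01, -9.20293201e-05,
        3.85876803e-03, -9.52222365e-06]), 'tool_pos': array([ 0.26481996, -0.56563965,  0.30278694]), 'tool_rot': array([-3.06482428e+00, -6.81816776e-01,  3.01968695e-04]), 'contact_force': array([0.431306  , 0.98101813, 0.78406895]), 'wrist_torque': array([ 0.05585781, -0.00355156, -0.00709411]), 'grip_force': 0.0, 'opening': 0.08541510439122599}
```

View pics/top0.png

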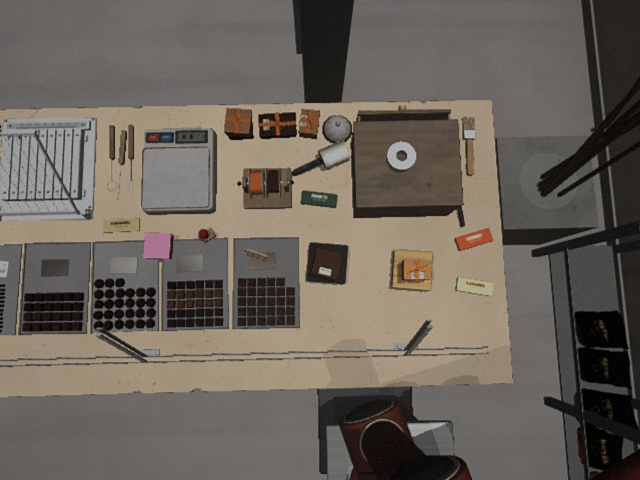

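View pics/side0.png

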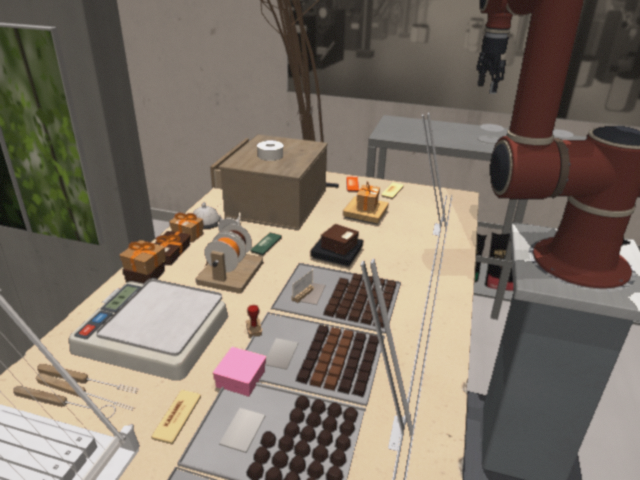

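The top view shows the brown box on the black riser at (327,263), the kraft box on the pale riser at (412,270), the red bar at (474,239) and the cream bar at (475,286). The card is at (257,253), green at (319,198) and the stamp at (206,234). The side view agrees: the card stands on the tray, and the glass guard runs in front of the risers.

```bash
cat > h.py <<'E'
from station import ctrl
import cv2,numpy as np
from scipy.spatial.transform import Rotation as Ro
def cloud(n,im=None,d=None):
    if im is None: im,d=ctrl.get_image(n)
    m=ctrl.camera_model(n);v,u=np.mgrid[:480,:640]
    K=m["mtx"];c=np.stack([(u-K[0,2])/K[0,0]*d,(v-K[1,2])/K[1,1]*d,d],-1)
    return im,d,(c-m["t"])@m["R"]
def rect(P):
    (c,s,a)=cv2.minAreaRect((P[:,:2]*1000).astype(np.float32))
    a=(a+45)%90-45
    return np.round(c,1),np.round(s,1),round(float(a),1),len(P)
def box(P,M,x0,x1,y0,y1,z0,z1):
    return M&(P[...,0]>x0)&(P[...,0]<x1)&(P[...,1]>y0)&(P[...,1]<y1)&(P[...,2]>z0)&(P[...,2]<z1)
E
python3 - <<'E'
from h import *
z=np.load("top0.npz");im,d,P=cloud("top",z["im"],z["d"])
for n,(u,v) in dict(black=(327,263),pale=(412,270),red=(474,239),cream=(475,286),card=(257,253),green=(319,198),stamp=(206,234),table=(360,300)).items(): print(n,P[v,u].round(3))
def blob(n,u0,u1,v0,v1,z0,z1,hs=None):
    M=np.zeros(d.shape,bool);M[v0:v1,u0:u1]=1
    M&=(d>0)&(P[...,2]>z0)&(P[...,2]<z1)
    k=cv2.connectedComponentsWithStats(M.astype(np.uint8));
    i=1+k[2][1:,4].argmax();M=k[1]==i
    print(n,*rect(P[M]),"z",P[M][:,2].mean().round(4))
blob("blackR",300,355,235,292,.015,.035)
blob("brown top",300,355,235,292,.05,.07)
blob("paleR",385,440,245,297,.015,.035)
blob("kraft top",385,440,245,297,.064,.078)
blob("kraft all",385,440,245,297,.045,.1)
blob("red",450,497,225,252,.005,.02)
blob("cream",450,497,272,298,.005,.02)
blob("card",236,298,240,272,.02,.07)
blob("green",298,340,188,210,.005,.02)
big=np.vstack([np.hstack([cv2.resize(im[220:310,290:390],None,fx=4,fy=4),cv2.resize(im[220:310,390:490],None,fx=4,fy=4)])])
s=np.load("side0.npz")["im"]
big2=np.hstack([cv2.resize(s[260:310,270:350],(400,240)),cv2.resize(s[170:260,300:460],(400,240))])
cv2.imwrite("pics/z1.png",np.vstack([big,big2]))
E
```

```text
black [0.553 0.146 0.056]
pale [ 0.529 -0.064  0.073]
red [ 0.611 -0.243  0.01 ]
cream [ 0.488 -0.238  0.009]
card [0.587 0.327 0.009]
green [0.73  0.162 0.011]
stamp [0.633 0.451 0.053]
table [0.459 0.062 0.001]
blackR [557.8 145.7] [100.1 100.3] -6.1 800 z 0.0253
brown top [552.2 147.6] [65.9 66.4] -16.1 693 z 0.0597
paleR [534.9 -73.4] [101.6 100.3] -6.1 925 z 0.0254
kraft top [531.6 -75.5] [67.7 50.2] -1.0 542 z 0.0709
kraft all [531.6 -75.5] [67.7 50.2] -1.0 581 z 0.0704
red [ 609.9 -244.6] [41.4 98.5] 15.2 477 z 0.0101
cream [ 486.1 -235.7] [96.  41.2] -10.9 493 z 0.01
card [582.  329.7] [65.6  3.3] -20.0 36 z 0.0422
green [731.3 162.4] [98.7 39.8] -8.4 470 z 0.01
```

View pics/z1.png

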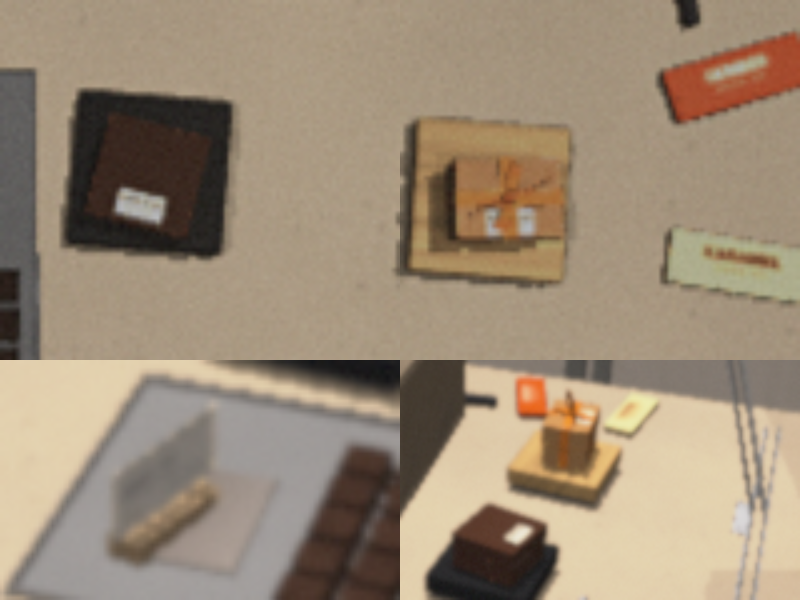

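```bash
cat >> h.py <<'E'
def plan(*wps):
    """each wp: x,y,z, psi = world yaw (deg) of tool x; tool pointing down. prints normalised rows"""
    o=ctrl.get_obs();R=Ro.from_rotvec(o["tool_rot"]);p=o["tool_pos"]
    tx=R.as_matrix()[:,0];print("t",round(o["t"],1),"pos",p.round(4),"psi",np.degrees(np.arctan2(tx[1],tx[0])).round(2),"zaxis",R.as_matrix()[:,2].round(3),"q",o["q"].round(2),"open",round(o["opening"],4))
    for x,y,z,s in wps:
        T=Ro.from_euler("z",s,degrees=True)*Ro.from_euler("x",180,degrees=True)
        sh=R.inv().apply(np.array([x,y,z])-p)/.6; tu=(R.inv()*T).as_rotvec()/(np.pi/2)
        print((sh.round(4)).tolist()+tu.round(4).tolist(), "rows",round(max(np.linalg.norm(sh)*.6/.05,np.linalg.norm(tu)*90/8.59),1))
E
python3 -c "
from h import *
plan((.265,-.566,.42,25),(.45,-.15,.43,50),(.552,.148,.42,74),(.552,.148,.25,74))
z=np.load('top0.npz');im,d,P=cloud('top',z['im'],z['d'])
print('tall',[P[v,u].round(3).tolist() for u,v in[(400,180),(365,205),(268,185),(336,155)]])"
```

```text
t 0.1 pos [ 0.2648 -0.5656  0.3028] psi 25.08 zaxis [-0.001  0.002 -1.   ] q [-1.25  0.05  1.61 -0.    1.48 -0.12] open 0.0854
[0.0001, 0.0003, -0.1954, -0.0012, -0.0001, 0.0009] rows 2.3
[0.5733, -0.4969, -0.211, -0.0011, -0.0004, -0.2768] rows 9.4
[0.9378, -0.8747, -0.1935, -0.001, -0.0006, -0.5435] rows 15.6
[0.9377, -0.8741, 0.0898, -0.001, -0.0006, -0.5435] rows 15.4
tall [[0.738, -0.03, 0.151], [0.68, 0.055, 0.15], [0.749, 0.29, 0.086], [0.85, 0.113, 0.001]]
```

Emit:
apply_moves(rows=[0, 0, -0.2, 0, 0, 0, 0, 0, -0.2, 0, 0, 0, 0, 0, -0.2, 0, 0, 0, 0.573, -0.497, -0.211, 0, 0, -0.277, 0.573, -0.497, -0.211, 0, 0, -0.277, 0.573, -0.497, -0.211, 0, 0, -0.277, 0.573, -0.497, -0.211, 0, 0, -0.277, 0.573, -0.497, -0.211, 0, 0, -0.277, 0.573, -0.497, -0.211, 0, 0, -0.277, 0.573, -0.497, -0.211, 0, 0, -0.277, 0.573, -0.497, -0.211, 0, 0, -0.277, 0.573, -0.497, -0.211, 0, 0, -0.277, 0.573, -0.497, -0.211, 0, 0, -0.277, 0.938, -0.875, -0.193, 0, 0, -0.544, 0.938, -0.875, -0.193, 0, 0, -0.544, 0.938, -0.875, -0.193, 0, 0, -0.544, 0.938, -0.875, -0.193, 0, 0, -0.544, 0.938, -0.875, -0.193, 0, 0, -0.544, 0.938, -0.875, -0.193, 0, 0, -0.544, 0.938, -0.875, -0.193, 0, 0, -0.544], grip=1)

```text
t: 2.1
tool_pos: [0.5526, 0.1509, 0.4183]
tool_rot: [-2.504, -1.895, 0.002]
contact_force: [-0.1, -1.3, -0.2]
opening: 0.0853
grip_force: 0.0
```

```bash
python3 -c "
from h import *
plan((.552,.148,.20,74),(.552,.148,.12,74))"
```

```text
t 2.1 pos [0.5526 0.1509 0.4183] psi 74.24 zaxis [-0.002  0.    -1.   ] q [ 0.14 -0.11  1.59  0.    1.67  0.41] open 0.0853
[-0.0048, 0.001, 0.3638, -0.0013, 0.0001, 0.0027] rows 4.4
[-0.0048, 0.0013, 0.4971, -0.0013, 0.0001, 0.0027] rows 6.0
```

Emit:
apply_moves(rows=[-0.005, 0.001, 0.364, 0, 0, 0, -0.005, 0.001, 0.364, 0, 0, 0, -0.005, 0.001, 0.364, 0, 0, 0, -0.005, 0.001, 0.364, 0, 0, 0, -0.005, 0.001, 0.364, 0, 0, 0, -0.005, 0.001, 0.364, 0, 0, 0])

```text
t: 2.7
tool_pos: [0.5493, 0.1433, 0.1961]
tool_rot: [-2.506, -1.887, 0.013]
contact_force: [-0.7, -0.5, 0.5]
opening: 0.0856
grip_force: 0.0
```

```bash
python3 -c "
from h import *
im,d=ctrl.get_image('side');cv2.imwrite('pics/s1.png',im)
plan((.552,.148,.103,74))"
```

```text
t 2.8 pos [0.5511 0.1437 0.1995] psi 73.97 zaxis [-0.004 -0.001 -1.   ] q [ 0.12  0.01  1.84 -0.    1.3   0.4 ] open 0.0854
[0.0076, 0.0001, 0.1608, -0.0022, 0.0013, -0.0003] rows 1.9
```

View pics/s1.png

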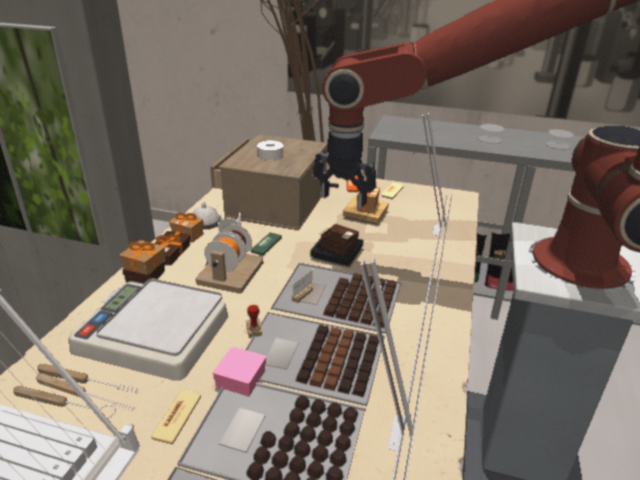

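The view shows the forearm passing well above the guard, with the gripper hovering over the brown box, so it is clear to descend.

Emit:
apply_moves(rows=[0.008, 0, 0.08, 0, 0, 0, 0.008, 0, 0.161, 0, 0, 0, 0.008, 0, 0.161, 0, 0, 0, 0.008, 0, 0.161, 0, 0, 0, 0.008, 0, 0.161, 0, 0, 0])

```text
t: 3.25
tool_pos: [0.5559, 0.1497, 0.109]
tool_rot: [2.506, 1.889, 0.009]
contact_force: [0.2, -0.1, -0.1]
opening: 0.0859
grip_force: 0.0
```

Emit:
apply_moves(rows=[0, 0, 0, 0, 0, 0, 0, 0, 0, 0, 0, 0, 0, 0, 0, 0, 0, 0, 0, 0, 0, 0, 0, 0, 0, 0, 0, 0, 0, 0, 0, 0, 0, 0, 0, 0, 0, 0, 0, 0, 0, 0, 0, 0, 0, 0, 0, 0], grip=0, grip_force=30)

```text
t: 4.05
tool_pos: [0.5551, 0.1499, 0.1082]
tool_rot: [2.506, 1.89, 0.007]
contact_force: [-1.3, 0.3, 6.9]
opening: 0.0653
grip_force: 34.1
```

```bash
python3 -c "
from h import *
plan((.552,.148,.20,74),(.546,.036,.20,84),(.546,.036,.080,84))"
```

```text
t 4.0 pos [0.5551 0.1499 0.1082] psi 74.05 zaxis [ 0.005  0.001 -1.   ] q [ 0.13  0.14  1.87 -0.    1.13  0.41] open 0.0653
[-0.0041, -0.0034, -0.153, 0.0031, -0.0013, 0.0005] rows 1.8
[-0.1864, 0.0383, -0.1532, 0.0032, -0.001, -0.1106] rows 2.9
[-0.1868, 0.0373, 0.0468, 0.0032, -0.001, -0.1106] rows 2.4
```

Emit:
apply_moves(rows=[0, 0, -0.08, 0, 0, 0, 0, 0, -0.16, 0, 0, 0, -0.18, 0.038, -0.155, 0, 0, -0.11, -0.187, 0.038, -0.155, 0, 0, -0.11, -0.187, 0.038, -0.155, 0, 0, -0.11, -0.187, 0.038, -0.08, 0, 0, -0.11, -0.187, 0.038, 0, 0, 0, -0.11, -0.187, 0.038, 0, 0, 0, -0.11, -0.187, 0.038, 0, 0, 0, -0.11, -0.187, 0.038, 0, 0, 0, -0.11])

```text
t: 5.05
tool_pos: [0.5463, 0.0355, 0.108]
tool_rot: [2.332, 2.099, 0.006]
contact_force: [0.4, -0.1, -0.2]
opening: 0.0655
grip_force: 35.0
```

```bash
python3 -c "
from h import *
plan((.546,.036,.083,84))
print(ctrl.get_obs()['contact_force'])"
```

```text
t 5.0 pos [0.5463 0.0355 0.108 ] psi 83.97 zaxis [ 0.005 -0.    -1.   ] q [-0.07  0.07  1.94 -0.    1.12  0.03] open 0.0655
[0.0007, -0.0009, 0.0417, 0.0035, -0.0001, -0.0004] rows 0.5
[ 0.42277505 -0.07996505 -0.22917704]
```

Emit:
apply_moves(rows=[0, 0, 0.02, 0, 0, 0, 0, 0, 0.04, 0, 0, 0, 0, 0, 0.041, 0, 0, 0, 0, 0, 0.041, 0, 0, 0, 0, 0, 0.041, 0, 0, 0])

```text
t: 5.55
tool_pos: [0.5462, 0.0355, 0.0819]
tool_rot: [2.333, 2.099, 0.005]
contact_force: [0.6, -0.0, 4.6]
opening: 0.0651
grip_force: 37.5
```

Emit:
apply_moves(rows=[0, 0, 0, 0, 0, 0, 0, 0, 0, 0, 0, 0, 0, 0, 0, 0, 0, 0, 0, 0, 0, 0, 0, 0, 0, 0, 0, 0, 0, 0], grip=1)

```text
t: 6.05
tool_pos: [0.5441, 0.0355, 0.0798]
tool_rot: [-2.335, -2.101, 0.0]
contact_force: [-0.4, -0.6, 0.1]
opening: 0.0854
grip_force: 0.0
```

```bash
python3 -c "
from h import *
plan((.546,.036,.20,84),(.5316,-.0755,.2,89),(.5316,-.0755,.107,89))"
```

```text
t 6.0 pos [0.5441 0.0355 0.0798] psi 83.94 zaxis [-0.  0. -1.] q [-0.07  0.12  1.95  0.    1.07  0.03] open 0.0854
[0.0012, 0.003, -0.2003, -0.0003, 0.0, -0.0006] rows 2.4
[-0.1861, -0.0012, -0.2003, -0.0003, -0.0, -0.0562] rows 3.3
[-0.1861, -0.0012, -0.0453, -0.0003, -0.0, -0.0562] rows 2.3
```

Emit:
apply_moves(rows=[0, 0, -0.08, 0, 0, 0, 0, 0, -0.16, 0, 0, 0, 0, 0, -0.2, 0, 0, 0, -0.09, 0, -0.2, 0, 0, -0.03, -0.18, 0, -0.2, 0, 0, -0.056, -0.186, -0.001, -0.2, 0, 0, -0.056, -0.186, -0.001, -0.2, 0, 0, -0.056, -0.186, -0.001, -0.2, 0, 0, -0.056, -0.186, -0.001, -0.12, 0, 0, -0.056, -0.186, -0.001, -0.05, 0, 0, -0.056, -0.186, -0.001, -0.045, 0, 0, -0.056, -0.186, -0.001, -0.045, 0, 0, -0.056, -0.186, -0.001, -0.045, 0, 0, -0.056])

```text
t: 7.35
tool_pos: [0.5335, -0.0751, 0.1095]
tool_rot: [2.238, 2.201, 0.003]
contact_force: [0.1, 0.1, 0.7]
opening: 0.0857
grip_force: 0.0
```

Emit:
apply_moves(rows=[0, 0, 0, 0, 0, 0, 0, 0, 0, 0, 0, 0, 0, 0, 0, 0, 0, 0, 0, 0, 0, 0, 0, 0, 0, 0, 0, 0, 0, 0, 0, 0, 0, 0, 0, 0, 0, 0, 0, 0, 0, 0, 0, 0, 0, 0, 0, 0, 0, 0, 0, 0, 0, 0], grip=0, grip_force=30)

```text
t: 8.25
tool_pos: [0.5329, -0.0757, 0.1089]
tool_rot: [2.24, 2.2, 0.002]
contact_force: [-1.3, 1.1, 5.5]
opening: 0.0495
grip_force: 33.2
```

```bash
python3 -c "
from h import *
plan((.532,-.0755,.22,89),(.5578,.1457,.22,84),(.5578,.1457,.11,84))"
```

```text
t 8.2 pos [ 0.5329 -0.0757  0.1089] psi 88.98 zaxis [ 0.002 -0.001 -1.   ] q [-0.28  0.05  1.96  0.    1.13 -0.26] open 0.0495
[0.0003, -0.0011, -0.1851, 0.0016, 0.0003, -0.0002] rows 2.2
[0.3697, 0.0353, -0.1852, 0.0016, 0.0002, 0.0553] rows 5.0
[0.3698, 0.0349, -0.0019, 0.0016, 0.0002, 0.0553] rows 4.5
```

Emit:
apply_moves(rows=[0, 0, -0.08, 0, 0, 0, 0, 0, -0.16, 0, 0, 0, 0.03, 0, -0.185, 0, 0, 0.01, 0.1, 0.01, -0.185, 0, 0, 0.03, 0.18, 0.02, -0.185, 0, 0, 0.05, 0.26, 0.03, -0.185, 0, 0, 0.055, 0.34, 0.035, -0.185, 0, 0, 0.055, 0.37, 0.035, -0.185, 0, 0, 0.055, 0.37, 0.035, -0.185, 0, 0, 0.055, 0.37, 0.035, -0.185, 0, 0, 0.055, 0.37, 0.035, -0.12, 0, 0, 0.055, 0.37, 0.035, -0.04, 0, 0, 0.055, 0.37, 0.035, -0.03, 0, 0, 0.055, 0.37, 0.035, -0.03, 0, 0, 0.055, 0.37, 0.035, -0.03, 0, 0, 0.055])

```text
t: 9.75
tool_pos: [0.5583, 0.1456, 0.1274]
tool_rot: [2.334, 2.1, 0.004]
contact_force: [0.5, 0.5, 0.1]
opening: 0.0497
grip_force: 32.3
```

```bash
python3 -c "
from h import *
plan((.5578,.1457,.1085,84))
print(ctrl.get_obs()['contact_force'])"
```

```text
t 9.8 pos [0.5583 0.1456 0.1274] psi 83.97 zaxis [ 0.003  0.    -1.   ] q [ 0.13  0.11  1.86 -0.    1.16  0.23] open 0.0497
[0.0001, -0.0009, 0.0315, 0.0021, -0.0004, -0.0003] rows 0.4
[0.48147043 0.46920394 0.06489306]
```

Place the kraft box, release, and lift clear.

Emit:
apply_moves(rows=[0, 0, 0.015, 0, 0, 0, 0, 0, 0.028, 0, 0, 0, 0, 0, 0.032, 0, 0, 0, 0, 0, 0.032, 0, 0, 0, 0, 0, 0.032, 0, 0, 0])

```text
t: 10.25
tool_pos: [0.5583, 0.1463, 0.1087]
tool_rot: [2.332, 2.102, 0.003]
contact_force: [-3.6, -2.0, 9.0]
opening: 0.0492
grip_force: 33.9
```

Emit:
apply_moves(rows=[0, 0, 0, 0, 0, 0, 0, 0, 0, 0, 0, 0, 0, 0, 0, 0, 0, 0, 0, 0, 0, 0, 0, 0, 0, 0, 0, 0, 0, 0, 0, 0, 0, 0, 0, 0, 0, 0, -0.08, 0, 0, 0, 0, 0, -0.16, 0, 0, 0, 0, 0, -0.2, 0, 0, 0, 0, 0, -0.2, 0, 0, 0, 0, 0, -0.2, 0, 0, 0], grip=1)

```text
t: 11.35
tool_pos: [0.5568, 0.1461, 0.2261]
tool_rot: [2.334, 2.103, 0.001]
contact_force: [-0.9, -1.0, -0.8]
opening: 0.0855
grip_force: 0.0
```

```bash
python3 -c "
from h import *
plan((.546,.036,.22,84),(.546,.036,.0825,84))"
```

```text
t 11.3 pos [0.5568 0.1461 0.2261] psi 84.03 zaxis [ 0.001  0.    -1.   ] q [ 0.13 -0.    1.8   0.    1.34  0.23] open 0.0855
[-0.1845, 0.0011, 0.0101, 0.0004, -0.0001, 0.0004] rows 2.2
[-0.1845, 0.0009, 0.2393, 0.0004, -0.0001, 0.0004] rows 3.6
```

Emit:
apply_moves(rows=[-0.09, 0, 0, 0, 0, 0, -0.18, 0, 0.01, 0, 0, 0, -0.187, 0.001, 0.01, 0, 0, 0, -0.187, 0.001, 0.01, 0, 0, 0, -0.187, 0.001, 0.08, 0, 0, 0, -0.187, 0.001, 0.16, 0, 0, 0, -0.187, 0.001, 0.23, 0, 0, 0, -0.187, 0.001, 0.238, 0, 0, 0, -0.187, 0.001, 0.238, 0, 0, 0, -0.187, 0.001, 0.238, 0, 0, 0])

```text
t: 12.35
tool_pos: [0.5474, 0.035, 0.0853]
tool_rot: [2.331, 2.102, 0.004]
contact_force: [0.2, -0.1, 0.9]
opening: 0.0853
grip_force: 0.0
```

Emit:
apply_moves(rows=[0, 0, 0, 0, 0, 0, 0, 0, 0, 0, 0, 0, 0, 0, 0, 0, 0, 0, 0, 0, 0, 0, 0, 0, 0, 0, 0, 0, 0, 0, 0, 0, 0, 0, 0, 0, 0, 0, 0, 0, 0, 0], grip=0, grip_force=30)

```text
t: 13.05
tool_pos: [0.5477, 0.0345, 0.0861]
tool_rot: [2.332, 2.101, 0.006]
contact_force: [-0.4, 1.0, 6.6]
opening: 0.0649
grip_force: 34.9
```

```bash
python3 -c "
from h import *
plan((.545,.034,.2,84),(.5349,-.0734,.2,84),(.5349,-.0734,.115,84))"
```

```text
t 13.1 pos [0.5477 0.0345 0.0861] psi 84.03 zaxis [ 0.005  0.    -1.   ] q [-0.07  0.11  1.94  0.    1.08  0.03] open 0.0649
[-0.0012, -0.0035, -0.1899, 0.0031, -0.0004, 0.0004] rows 2.3
[-0.181, -0.0016, -0.19, 0.0031, -0.0004, 0.0004] rows 3.1
[-0.1811, -0.0023, -0.0483, 0.0031, -0.0004, 0.0004] rows 2.2
```

Emit:
apply_moves(rows=[0, 0, -0.08, 0, 0, 0, 0, 0, -0.16, 0, 0, 0, -0.02, 0, -0.19, 0, 0, 0, -0.09, -0.001, -0.19, 0, 0, 0, -0.17, -0.002, -0.19, 0, 0, 0, -0.181, -0.002, -0.19, 0, 0, 0, -0.181, -0.002, -0.14, 0, 0, 0, -0.181, -0.002, -0.08, 0, 0, 0, -0.181, -0.002, -0.065, 0, 0, 0, -0.181, -0.002, -0.065, 0, 0, 0, -0.181, -0.002, -0.065, 0, 0, 0])

```text
t: 14.15
tool_pos: [0.5341, -0.0733, 0.1236]
tool_rot: [2.332, 2.102, 0.002]
contact_force: [0.7, -0.3, -1.2]
opening: 0.0652
grip_force: 35.0
```

```bash
python3 -c "
from h import *
plan((.5349,-.0734,.111,84))
print(ctrl.get_obs()['contact_force'])"
```

```text
t 14.2 pos [ 0.5341 -0.0733  0.1236] psi 84.05 zaxis [ 0.002 -0.    -1.   ] q [-0.27  0.03  1.95  0.    1.15 -0.17] open 0.0652
[0.0, 0.0012, 0.0209, 0.0012, 0.0002, 0.0006] rows 0.3
[ 0.70925041 -0.32358803 -1.18041834]
```

Emit:
apply_moves(rows=[0, 0.001, 0.012, 0, 0, 0, 0, 0.001, 0.021, 0, 0, 0, 0, 0.001, 0.021, 0, 0, 0, 0, 0.001, 0.021, 0, 0, 0])

```text
t: 14.55
tool_pos: [0.535, -0.0736, 0.1109]
tool_rot: [2.332, 2.101, 0.003]
contact_force: [0.8, 0.6, 4.4]
opening: 0.0651
grip_force: 35.9
```

Emit:
apply_moves(rows=[0, 0, 0, 0, 0, 0, 0, 0, 0, 0, 0, 0, 0, 0, 0, 0, 0, 0, 0, 0, 0, 0, 0, 0, 0, 0, 0, 0, 0, 0, 0, 0, -0.08, 0, 0, 0, 0, 0, -0.16, 0, 0, 0, 0, 0, -0.2, 0, 0, 0, 0, 0, -0.2, 0, 0, 0, 0, 0, -0.2, 0, 0, 0], grip=1)

```text
t: 15.55
tool_pos: [0.5339, -0.0735, 0.2296]
tool_rot: [2.334, 2.102, 0.001]
contact_force: [-0.1, -0.2, -1.2]
opening: 0.0855
grip_force: 0.0
```

```bash
python3 -c "
from h import *
plan((.61,-.2446,.2,105.2),(.61,-.2446,.10,105.2))"
```

```text
t 15.6 pos [ 0.5339 -0.0735  0.2296] psi 84.03 zaxis [ 0.001 -0.    -1.   ] q [-0.27 -0.1   1.89 -0.    1.35 -0.17] open 0.0855
[-0.2705, 0.1558, 0.0495, 0.0004, 0.0002, -0.2352] rows 3.8
[-0.2705, 0.1557, 0.2162, 0.0004, 0.0002, -0.2352] rows 4.6
```

Emit:
apply_moves(rows=[-0.08, 0.045, 0.01, 0, 0, -0.08, -0.15, 0.09, 0.03, 0, 0, -0.16, -0.22, 0.13, 0.05, 0, 0, -0.235, -0.27, 0.156, 0.05, 0, 0, -0.235, -0.27, 0.156, 0.05, 0, 0, -0.235, -0.27, 0.156, 0.05, 0, 0, -0.235, -0.27, 0.156, 0.05, 0, 0, -0.235], grip=0.6)

```text
t: 16.25
tool_pos: [0.6093, -0.2431, 0.1978]
tool_rot: [-1.906, -2.494, 0.0]
contact_force: [-0.5, -0.4, -0.3]
opening: 0.051
grip_force: 0.0
```

```bash
python3 - <<'E'
from h import *
im,d,P=cloud("top");cv2.imwrite("pics/t2.png",im)
def blob(n,u0,u1,v0,v1,z0,z1):
    M=np.zeros(d.shape,bool);M[v0:v1,u0:u1]=1
    M&=(d>0)&(P[...,2]>z0)&(P[...,2]<z1)
    k=cv2.connectedComponentsWithStats(M.astype(np.uint8));M=k[1]==1+k[2][1:,4].argmax()
    print(n,*rect(P[M]),"z",P[M][:,2].mean().round(4))
blob("blackR",300,355,235,292,.015,.035)
blob("kraft top",300,355,235,292,.064,.078)
blob("paleR",385,440,245,297,.015,.035)
blob("brown top",385,440,245,297,.05,.07)
z=np.load('top0.npz');_,_,Q=cloud('top',z['im'],z['d'])
print('knob',[Q[v,u].round(3).tolist() for u,v in[(461,208),(463,215),(463,222)]])
plan((.61,-.2446,.10,105.2),(.61,-.2446,.075,105.2))
E
```

```text
blackR [557.7 145.7] [100.2 100. ] -6.1 954 z 0.0255
kraft top [559.2 146.4] [65.9 50.9] -7.0 517 z 0.0709
paleR [534.9 -72.6] [100.6 100.3] -5.6 794 z 0.0255
brown top [536.1 -76. ] [66.7 66.3] -6.3 707 z 0.0596
knob [[0.695, -0.214, 0.01], [0.677, -0.22, 0.002], [0.657, -0.218, 0.008]]
t 16.3 pos [ 0.6094 -0.2429  0.1984] psi 105.24 zaxis [-0.002  0.001 -1.   ] q [-0.49  0.21  1.62  0.    1.31 -0.76] open 0.0513
[-0.0033, 0.0004, 0.164, -0.0009, -0.001, 0.0005] rows 2.0
[-0.0034, 0.0004, 0.2057, -0.0009, -0.001, 0.0005] rows 2.5
```

View pics/t2.png

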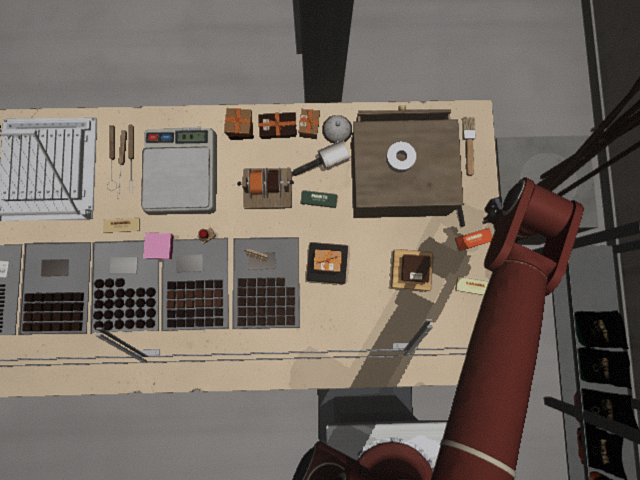

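The swap is good: kraft is 1.7 mm off centre and brown 3 mm, both square. The gripper is over the red bar at (474,239), so I descend.

Emit:
apply_moves(rows=[-0.003, 0, 0.08, 0, 0, 0, -0.003, 0, 0.15, 0, 0, 0, -0.003, 0, 0.19, 0, 0, 0, -0.003, 0, 0.198, 0, 0, 0, -0.003, 0, 0.204, 0, 0, 0, -0.003, 0, 0.204, 0, 0, 0])

```text
t: 16.9
tool_pos: [0.6115, -0.246, 0.0788]
tool_rot: [1.906, 2.494, 0.001]
contact_force: [-0.9, -0.9, 0.6]
opening: 0.0513
grip_force: 0.0
```

```bash
python3 -c "
from h import *
print(ctrl.tip_extent,ctrl.get_obs()['contact_force'])
plan((.61,-.2446,.076,105.2))"
```

```text
0.0726 [-0.87370763 -0.88169148  0.61599534]
t 16.9 pos [ 0.6115 -0.246   0.0788] psi 105.22 zaxis [ 0.002 -0.001 -1.   ] q [-0.5   0.35  1.67  0.    1.12 -0.76] open 0.0513
[0.0028, -0.0018, 0.0047, 0.0012, 0.0011, 0.0003] rows 0.1
```

Emit:
apply_moves(rows=[0.002, 0, 0.005, 0, 0, 0, 0.002, 0, 0.005, 0, 0, 0, 0.002, 0, 0.005, 0, 0, 0])

```text
t: 17.2
tool_pos: [0.6107, -0.2451, 0.0751]
tool_rot: [1.908, 2.494, 0.0]
contact_force: [0.1, -0.1, -0.2]
opening: 0.0511
grip_force: 0.0
```

Emit:
apply_moves(rows=[0, 0, 0, 0, 0, 0, 0, 0, 0, 0, 0, 0, 0, 0, 0, 0, 0, 0, 0, 0, 0, 0, 0, 0, 0, 0, 0, 0, 0, 0, 0, 0, 0, 0, 0, 0], grip=0, grip_force=25)

```text
t: 17.8
tool_pos: [0.6107, -0.2452, 0.0748]
tool_rot: [1.908, 2.495, 0.0]
contact_force: [0.9, -0.2, 5.8]
opening: 0.0353
grip_force: 25.8
```

```bash
python3 -c "
from h import *
print(ctrl.get_obs()['contact_force'])
plan((.61,-.2446,.24,105.2),(.5355,-.0755,.24,84),(.5355,-.0755,.15,84))"
```

```text
[ 0.93302641 -0.22216754  5.81455037]
t 17.8 pos [ 0.6107 -0.2452  0.0748] psi 105.18 zaxis [ 0.001 -0.001 -1.   ] q [-0.49  0.36  1.67 -0.    1.11 -0.76] open 0.0353
[0.001, -0.0007, -0.2753, 0.0005, 0.0005, -0.0002] rows 3.3
[0.3055, -0.0467, -0.2756, 0.0006, 0.0004, 0.2354] rows 5.0
[0.3056, -0.0468, -0.1256, 0.0006, 0.0004, 0.2354] rows 4.0
```

Emit:
apply_moves(rows=[0, 0, -0.06, 0, 0, 0, 0, 0, -0.14, 0, 0, 0, 0, 0, -0.21, 0, 0, 0, 0.03, -0.005, -0.27, 0, 0, 0.02, 0.1, -0.015, -0.275, 0, 0, 0.08, 0.18, -0.028, -0.275, 0, 0, 0.15, 0.25, -0.04, -0.275, 0, 0, 0.22, 0.305, -0.047, -0.275, 0, 0, 0.235, 0.305, -0.047, -0.275, 0, 0, 0.235, 0.305, -0.047, -0.22, 0, 0, 0.235, 0.305, -0.047, -0.15, 0, 0, 0.235, 0.305, -0.047, -0.125, 0, 0, 0.235, 0.305, -0.047, -0.125, 0, 0, 0.235, 0.305, -0.047, -0.125, 0, 0, 0.235])

```text
t: 19.2
tool_pos: [0.5358, -0.0762, 0.1499]
tool_rot: [2.334, 2.102, 0.0]
contact_force: [-0.1, 0.3, -0.5]
opening: 0.035
grip_force: 25.4
```

```bash
python3 -c "
from h import *
print(ctrl.get_obs()['contact_force'])
plan((.5358,-.0755,.1345,84))"
```

```text
[-0.11092874  0.25344691 -0.46099237]
t 19.2 pos [ 0.5358 -0.0762  0.1499] psi 84.02 zaxis [ 0.001 -0.    -1.   ] q [-0.28  0.    1.94 -0.    1.2  -0.17] open 0.035
[0.0012, -0.0001, 0.0256, 0.0004, 0.0001, 0.0002] rows 0.3
```

Emit:
apply_moves(rows=[0.001, 0, 0.014, 0, 0, 0, 0.001, 0, 0.022, 0, 0, 0, 0.001, 0, 0.026, 0, 0, 0, 0.001, 0, 0.026, 0, 0, 0])

```text
t: 19.6
tool_pos: [0.5355, -0.0751, 0.1339]
tool_rot: [2.334, 2.103, 0.001]
contact_force: [0.0, -0.8, -0.1]
opening: 0.0347
grip_force: 25.4
```

Emit:
apply_moves(rows=[0, 0, 0, 0, 0, 0, 0, 0, 0, 0, 0, 0, 0, 0, 0, 0, 0, 0, 0, 0, 0, 0, 0, 0, 0, 0, -0.04, 0, 0, 0, 0, 0, -0.1, 0, 0, 0, 0, 0, -0.16, 0, 0, 0, 0, 0, -0.18, 0, 0, 0, 0, 0, -0.18, 0, 0, 0], grip=0.6)

```text
t: 20.5
tool_pos: [0.5364, -0.0754, 0.2441]
tool_rot: [2.331, 2.1, 0.004]
contact_force: [-0.1, -0.1, -0.5]
opening: 0.0513
grip_force: 0.0
```

```bash
python3 -c "
from h import *
plan((.582,.3297,.23,70),(.582,.3297,.2,70))"
```

```text
t 20.5 pos [ 0.5364 -0.0754  0.2441] psi 84.03 zaxis [ 0.005 -0.001 -1.   ] q [-0.28 -0.11  1.87  0.    1.37 -0.17] open 0.0513
[0.6794, 0.0054, 0.023, 0.0033, 0.0002, 0.1559] rows 8.2
[0.6795, 0.0051, 0.073, 0.0033, 0.0002, 0.1559] rows 8.2
```

Emit:
apply_moves(rows=[0.08, 0, 0.02, 0, 0, 0.02, 0.16, 0, 0.02, 0, 0, 0.05, 0.24, 0.002, 0.02, 0, 0, 0.08, 0.32, 0.002, 0.02, 0, 0, 0.1, 0.4, 0.003, 0.02, 0, 0, 0.12, 0.48, 0.004, 0.02, 0, 0, 0.14, 0.56, 0.005, 0.02, 0, 0, 0.156, 0.64, 0.005, 0.02, 0, 0, 0.156, 0.68, 0.005, 0.04, 0, 0, 0.156, 0.68, 0.005, 0.073, 0, 0, 0.156, 0.68, 0.005, 0.073, 0, 0, 0.156, 0.68, 0.005, 0.073, 0, 0, 0.156])

```text
t: 21.7
tool_pos: [0.5795, 0.3297, 0.195]
tool_rot: [-2.573, -1.801, 0.007]
contact_force: [-0.0, -0.4, -0.0]
opening: 0.0512
grip_force: 0.0
```

```bash
python3 - <<'E'
from h import *
im,d,P=cloud("side");t,td,TP=cloud("top")
def blob(n,d,P,u0,u1,v0,v1,z0,z1):
    M=np.zeros(d.shape,bool);M[v0:v1,u0:u1]=1
    M&=(d>0)&(P[...,2]>z0)&(P[...,2]<z1)
    k=cv2.connectedComponentsWithStats(M.astype(np.uint8));M=k[1]==1+k[2][1:,4].argmax()
    print(n,*rect(P[M]),"z",P[M][:,2].mean().round(4))
z=np.load('side0.npz');_,d0,Q=cloud('side',z['im'],z['d'])
blob("card side",d0,Q,285,320,265,305,.017,.06)
blob("block side",d0,Q,285,320,265,305,.006,.017)
blob("red on brown",td,TP,380,445,240,300,.064,.08)
s=np.hstack([cv2.resize(im[140:320,220:420],(444,400)),cv2.resize(t[235:300,380:440],(350,400))])
cv2.imwrite("pics/c3.png",s)
plan((.582,.3297,.076,70))
E
```

```text
card side [583.  332.5] [69.5  5.1] -19.8 277 z 0.0338
block side [580.  333.5] [68.6 16.9] -27.3 147 z 0.0121
red on brown [538.  -73.4] [95.5 38.7] -6.2 537 z 0.0689
t 21.8 pos [0.5807 0.3298 0.1977] psi 69.95 zaxis [-0. -0. -1.] q [ 0.41  0.23  1.6  -0.    1.31  0.76] open 0.0512
[0.0006, 0.0021, 0.2029, -0.0, 0.0001, -0.0006] rows 2.4
```

View pics/c3.png

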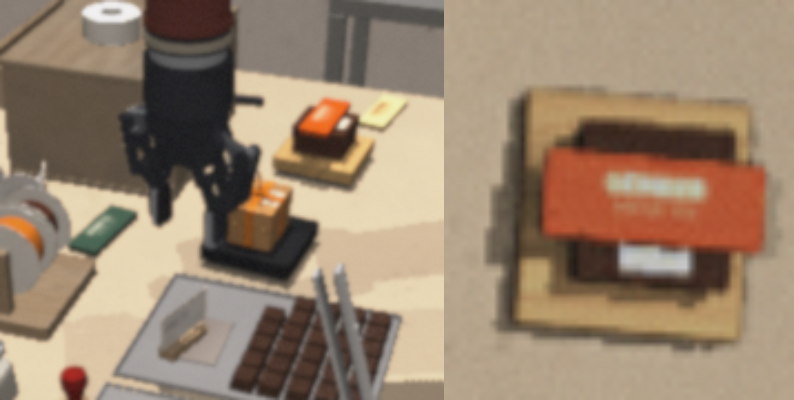

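Red lies square on the brown box, about 3 mm off centre. The gripper hovers above the card, which stands at crop (185,325). Descending.

Emit:
apply_moves(rows=[0.002, 0.001, 0.07, 0, 0, 0, 0.002, 0.001, 0.13, 0, 0, 0, 0.002, 0.001, 0.17, 0, 0, 0, 0.002, 0.001, 0.19, 0, 0, 0, 0.002, 0.001, 0.198, 0, 0, 0, 0.002, 0.001, 0.198, 0, 0, 0])

```text
t: 22.4
tool_pos: [0.5822, 0.3313, 0.0798]
tool_rot: [2.574, 1.801, 0.002]
contact_force: [-0.1, 0.3, 0.1]
opening: 0.0512
grip_force: 0.0
```

```bash
python3 -c "
from h import *
print(ctrl.get_obs()['contact_force'])
plan((.582,.3305,.0765,70))"
```

```text
[-0.14420583  0.33887295  0.09479877]
t 22.4 pos [0.5822 0.3313 0.0798] psi 69.97 zaxis [ 0.001  0.    -1.   ] q [0.41 0.37 1.64 0.   1.13 0.76] open 0.0512
[-0.0013, 0.0001, 0.0055, 0.0006, -0.0005, -0.0004] rows 0.1
```

Emit:
apply_moves(rows=[0, 0, 0.005, 0, 0, 0, 0, 0, 0.005, 0, 0, 0, 0, 0, 0.005, 0, 0, 0])

```text
t: 22.7
tool_pos: [0.5821, 0.3316, 0.077]
tool_rot: [2.573, 1.802, 0.003]
contact_force: [0.4, 0.5, -0.8]
opening: 0.051
grip_force: 0.0
```

Emit:
apply_moves(rows=[0, 0, 0, 0, 0, 0, 0, 0, 0, 0, 0, 0, 0, 0, 0, 0, 0, 0, 0, 0, 0, 0, 0, 0, 0, 0, 0, 0, 0, 0, 0, 0, 0, 0, 0, 0, 0, 0, 0, 0, 0, 0], grip=0, grip_force=25)

```text
t: 23.4
tool_pos: [0.5818, 0.3315, 0.0763]
tool_rot: [2.573, 1.802, 0.001]
contact_force: [-0.1, 0.8, 3.6]
opening: 0.0171
grip_force: 26.3
```

```bash
python3 -c "
from h import *
print(ctrl.get_obs()['contact_force'])
plan((.582,.3305,.24,70),(.5464,.0365,.24,84),(.5464,.0365,.1,84))"
```

```text
[-0.05046697  0.849209    3.57212948]
t 23.4 pos [0.5818 0.3315 0.0763] psi 69.99 zaxis [ 0.001  0.    -1.   ] q [0.41 0.38 1.64 0.   1.12 0.76] open 0.0171
[-0.0013, 0.001, -0.2728, 0.0003, -0.0003, -0.0001] rows 3.3
[-0.482, 0.1129, -0.273, 0.0003, -0.0003, -0.1556] rows 6.8
[-0.4821, 0.1127, -0.0397, 0.0003, -0.0003, -0.1556] rows 6.0
```

Emit:
apply_moves(rows=[0, 0, -0.06, 0, 0, 0, 0, 0, -0.14, 0, 0, 0, 0, 0, -0.21, 0, 0, 0, -0.04, 0.01, -0.27, 0, 0, -0.02, -0.11, 0.03, -0.273, 0, 0, -0.04, -0.18, 0.045, -0.273, 0, 0, -0.07, -0.25, 0.06, -0.273, 0, 0, -0.09, -0.32, 0.08, -0.273, 0, 0, -0.12, -0.39, 0.095, -0.273, 0, 0, -0.14, -0.45, 0.108, -0.273, 0, 0, -0.156, -0.482, 0.113, -0.273, 0, 0, -0.156, -0.482, 0.113, -0.273, 0, 0, -0.156, -0.482, 0.113, -0.21, 0, 0, -0.156, -0.482, 0.113, -0.14, 0, 0, -0.156, -0.482, 0.113, -0.08, 0, 0, -0.156, -0.482, 0.113, -0.04, 0, 0, -0.156, -0.482, 0.113, -0.035, 0, 0, -0.156, -0.482, 0.113, -0.035, 0, 0, -0.156])

```text
t: 25.2
tool_pos: [0.546, 0.0371, 0.0963]
tool_rot: [-2.332, -2.103, 0.002]
contact_force: [0.3, 0.2, 0.4]
opening: 0.0171
grip_force: 25.9
```

```bash
python3 -c "
from h import *
print(ctrl.get_obs()['contact_force'])
plan((.5464,.0365,.0765,84))"
```

```text
[0.29622799 0.19100871 0.42596742]
t 25.2 pos [0.546  0.0371 0.0963] psi 84.08 zaxis [-0.002  0.    -1.   ] q [-0.07  0.1   1.94  0.    1.11  0.04] open 0.0171
[-0.001, 0.0008, 0.033, -0.0011, -0.0001, 0.0009] rows 0.4
```

Emit:
apply_moves(rows=[-0.001, 0.001, 0.018, 0, 0, 0, -0.001, 0.001, 0.028, 0, 0, 0, -0.001, 0.001, 0.033, 0, 0, 0, -0.001, 0.001, 0.033, 0, 0, 0, -0.001, 0.001, 0.033, 0, 0, 0])

```text
t: 25.7
tool_pos: [0.547, 0.0357, 0.0774]
tool_rot: [2.334, 2.102, 0.001]
contact_force: [0.7, 0.1, -1.1]
opening: 0.0173
grip_force: 26.0
```

Emit:
apply_moves(rows=[0, 0, 0, 0, 0, 0, 0, 0, 0, 0, 0, 0, 0, 0, 0, 0, 0, 0, 0, 0, 0, 0, 0, 0, 0, 0, 0, 0, 0, 0, 0, 0, -0.03, 0, 0, 0, 0, 0, -0.08, 0, 0, 0, 0, 0, -0.15, 0, 0, 0, 0, 0, -0.22, 0, 0, 0, 0, 0, -0.3, 0, 0, 0, 0, 0, -0.38, 0, 0, 0, 0, 0, -0.46, 0, 0, 0, 0, 0, -0.54, 0, 0, 0, 0, 0, -0.58, 0, 0, 0, 0, 0, -0.58, 0, 0, 0], grip=0.6)

```text
t: 27.2
tool_pos: [0.5478, 0.0357, 0.4312]
tool_rot: [2.329, 2.098, 0.011]
contact_force: [0.2, -0.3, 0.4]
opening: 0.0515
grip_force: 0.0
```

```bash
python3 - <<'E'
from h import *
im,d,P=cloud("side")
cv2.imwrite("pics/f.png",cv2.resize(im[150:330,200:420],(733,600)))
def blob(n,u0,u1,v0,v1,z0,z1):
    M=box(P,d>0,u0,u1,v0,v1,z0,z1)
    k=cv2.connectedComponentsWithStats(M.astype(np.uint8));M=k[1]==1+k[2][1:,4].argmax()
    print(n,*rect(P[M]),"z",P[M][:,2].mean().round(4))
blob("card",.50,.60,-.015,.085,.017,.06)
blob("kraft",.50,.61,.09,.2,.065,.075)
blob("red",.48,.59,-.13,-.015,.064,.08)
plan((.45,-.3,.43,84))
E
```

```text
card [547.3  36.1] [65.7  3. ] -6.0 76 z 0.0357
kraft [559.8 150.3] [71.1 51.3] -5.0 340 z 0.0693
red [536.2 -68.1] [103.4  37. ] -4.9 223 z 0.0671
t 27.2 pos [0.5473 0.0357 0.4277] psi 84.04 zaxis [ 0.005 -0.    -1.   ] q [-0.07 -0.18  1.63  0.    1.68  0.03] open 0.0511
[-0.5733, -0.1031, -0.0044, 0.003, -0.0001, 0.0004] rows 7.0
```

View pics/f.png

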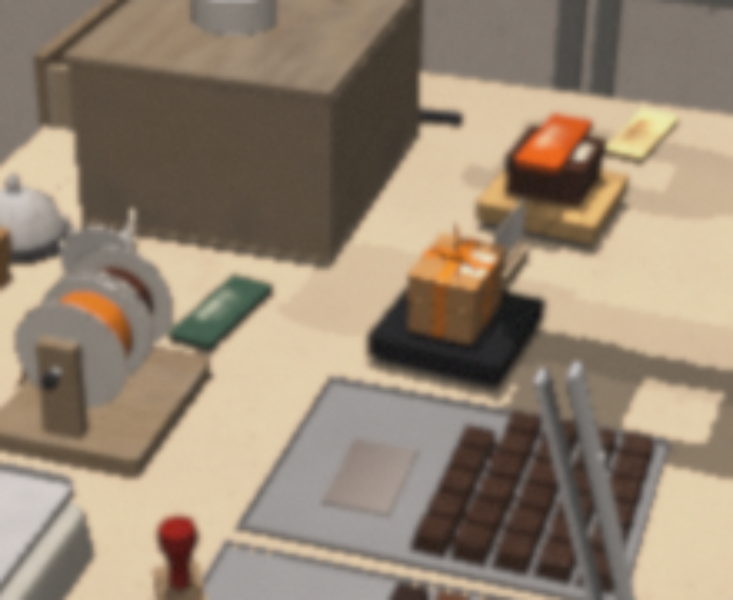

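The card stands upright behind the kraft box at crop (515,240), measured at (0.547, 0.036) and turned -6°. Everything is in place and the arm is clear, so I hand it in.

```bash
python3 -c "
from station import ctrl
print(ctrl.finish_job())"
```

```text
the job is handed in; nothing more can be done
None
```

I handed the job in at about 27 s: by my last measurements both boxes, the red bar and the price card sit within about 5 mm of centre and square. The final judgement wasn't shown, and I didn't re-measure the cream bar, green bar or stamp, though none looked moved in the last picture.

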